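Tip the perfume carton over in the drawer and shut it

ROBOT

A 6-joint arm with a two-finger parallel gripper is mounted at the origin on the work surface. World frame = base frame: x ahead of the robot, y to its left, z up, the work surface at z = 0. Lengths are in m, angles in rad, forces in N, time in s.
With the tool pointing down it reaches from about 0.375 to 0.975 m from the base axis. Payload 3.8 kg.
Tool frame: the origin (TCP) lies at the very end of the fingers, on their centre line; the grasp point (between the pads) lies 19 mm behind it; z points along the fingers, y is the line along which they close (so a half turn about z gives the same grasp; the last joint's range is limited). The gripper opens to 85 mm and grips with 20 to 120 N. Pads are 22 mm wide; open, the fingers measure 114 mm over their backs; the gripper's body (76 mm by 85 mm) begins 54 mm behind the grasp point. The pads swing forward as they close: fully open they stand 13 mm farther back than shut.
Start: joints at [-1.235, 0.264, 1.604, -0, 1.274, -0.037], TCP at [0.246, -0.629, 0.231] pointing down, gripper open.
Joint ranges: [-2.63, 2.63], [-0.94, 2.18], [0.31, 2.57], [-1.31, 4.45], [0, 2.66], [-2.55, 2.55]. Speed limits (rad/s): [2.57, 2.57, 3.14, 3.14, 3.14, 3.14].

INTERFACE

Orientations are given as a rotation vector (axis times angle).
In Python, from workcell import * gives the robot as it stands.
- The arm moves only by the shell command python3 -m crank 'ROWS' [OPENING] [FORCE]. ROWS is JSON, a list that holds one entry, the list of rows, each a list of 6 numbers: the shift along the tool's x, y, z in cm, then the turn, a rotation vector about the tool's x, y, z in rad. In form: [[[dx, dy, dz, ax, ay, az], ...]]. A call has 1 to 8 rows; each row shifts and turns the commanded pose from where the row before left it, along the tool's axes as they then stand; what a row does not reach is not made up. A row lasts 1/12 s, in which the tool goes at most 41.7 mm and 7.16 degrees, less where a joint would pass 70% of its speed; a pose out of reach is approached as far as the arm can. A call with a gripper value outside its range is refused whole. OPENING is the finger opening in cm, from 0 to 8.54, set as the call begins (- or left out, the last holds). The fingers move at their own pace and stop on an object; FORCE is the grip in N (left out, the last holds). Time passes only in rows, so rows that do not move let the fingers close. It gives the time, the measured TCP pose, the force, the opening and the grip force at its end, in the units of the state.
- read_state(): the state, without advancing time (a new reading comes with each control period).
- read_camera(name): name is "scene" or "top" or "wrist"; returns the picture (400x640x3 uint8, blue, green, red); there is no depth.
- camera_model(name): a dict with "camera_matrix" (3x3 intrinsics, pixels), "R" (3x3) and "t" (3): a world point X has camera coordinates R X + t. Camera axes: x right, y down, z forward; pixel columns grow to the right and rows downward; lengths in m; the calibration is good to about 2 mm. A picture is of the moment at which its call begins: read the wrist's pose just before it. camera_model takes no time and is no camera call; for the wrist camera it gives the pose at the moment of the call.
- finish_job(): hands the job in; it is judged then, once.
The state is a dict: "time": time; "q": joint angles; "joint_vel": joint speeds; "joint_torque": joint torques, N m; "tool_pos": TCP position; "tcp_rot": TCP orientation; "wrist_force": force on the tool from outside, world axes, zero at the start; "torque": the same for the moment, N m; "width": opening from 0.0 (shut) to 1.0 (fully open); "grip_force": force on a finger pad.
Only numpy, scipy, OpenCV 4.12 (cv2) and the standard library are available. Lean on these libraries where they do the work, as an engineer would, in place of code of your own. Each camera call takes 0.05 s, during which the arm holds its last target. There are 200 camera calls.

TASK

The tall perfume carton stands upright in the pulled-out maple drawer, so the drawer cannot be shut. With a fingertip push near its top, tip it over sideways along the drawer, towards the side where there is room, so that it lies flat on the pink felt of the front bay; then push the drawer fully shut. Only push: do not slide the standing carton about, take it between the fingers or lift it, and leave all the other things where they are.

Things in the scene. Friction and masses are not known exactly. Their poses are not given: they have to be found in the camera images.
- carton: Cream perfume carton, navy band, gold lines, 50 x 35 x 120 mm, about 150 g, standing in the drawer's front bay. Origin: centre of its underside. Own x: its 50 mm width (at first roughly the drawer's pull direction); own y: its 35 mm thickness (roughly along the bay); own z: up its height. Pushed along y near the top it tips about its bottom edge; pushed low it only slides.
- carton_mid (a point): Centre of the carton, 60 mm above its origin along its own z.
- felt_bay (a point): Centre of the pink felt floor of the drawer's front bay, on its surface, 20 mm above the counter; moves with the drawer. x points into the chest (the way the drawer shuts), y along the bay, z up. Inside, the bay is 160 mm along x, 374 mm along y; end walls and back divider rise 45 mm, the drawer front 66 mm above the felt. A rear bay behind the divider holds stowed things.
- drawer_front (a point): Centre of the outer face of the drawer front, 46 mm above the counter; x points into the chest. The front is 420 mm wide along y, stands 6 to 86 mm above the counter, is 16 mm thick and laps over the chest's front edges. It is flat but for two brass knobs, 20 mm across and 18 mm proud, 140 mm either side of this point.
- chest: The fixed maple chest that the drawer runs in: 300 mm deep along x, 420 mm wide along y, 92 mm high. Origin: on the counter, middle of its front edge; x points into it, away from the drawer front. Its opening is 60 mm high above the felt: the carton passes under only when lying flat. Bottle and lipstick stand on its top.
- drawer (a joint): How far the drawer is out, m: 0 fully shut (hard stop), 0.17 to 0.19 at the start. It slides shut along +x of drawer_front with about 1.5 N of friction and stays where it is left.
- perfume: Frosted glass perfume bottle with gold cap, 34 x 60 x 98 mm, standing on top of the chest; origin: centre of its underside. Leave it alone.
- lipstick: Gold lipstick tube, 21 mm across, 78 mm high, standing on top of the chest; origin: centre of its underside. Leave it alone.
- compact: Round gold compact, 76 mm across, 12 mm high, its mirrored lid open and standing up to about 85 mm; on the counter beside the chest; origin: centre of its underside. Leave it alone.
- curler: Pink plastic eyelash curler, 110 mm long, 72 mm wide, 9 mm high, lying on the counter beside the chest; origin: its middle, underside. Leave it alone.
- comb: Round tortoiseshell acrylic comb, 92 mm across, 5 mm thick, lying on the counter beside the chest; origin: its middle, underside. Leave it alone.
- jar: Cream jar of frosted glass with white lid, 54 mm across, 42 mm high, on the counter beside the chest; origin: centre of its underside. Leave it alone.
Things that resemble listed ones, but are neither listed nor needed, are in the scene too. What is shaped like the carton but orange or red is not meant.

How it is judged:
By the outcome, as a careful person would: the job done as asked, in the order asked, and still so for the second after the job is handed in, with the robot touching nothing.
It also fails if it takes over 58 s, if anything falls off the work surface, if the arm or the gripper's body presses on something with over 40 N, if the wrist force passes 120 N, or if a joint passes its speed limit or range.

## Working session

There is one attempt and no reset: what is moved stays moved. The work goes in short steps, Python scripts to look and compute and a shell command to move; the robot and the scene stay as the last step left them, time stands still between calls to the robot, and variables do not carry over. Pictures are saved under pics/ and viewed, at most 10 in all, crops included, and the job is handed in when it is done.

```bash
mkdir -p pics
cat > h.py <<'E'
from workcell import *
import numpy as np, cv2
def ray(n,u,v,z,m=None):
    m=m or camera_model(n);K=np.array(m["camera_matrix"]);R=np.array(m["R"]);t=np.array(m["t"])
    d=R.T@np.linalg.solve(K,[u,v,1]);c=-R.T@t
    return c+d*(z-c[2])/d[2]
def proj(n,X):
    m=camera_model(n);p=np.array(m["camera_matrix"])@(np.array(m["R"])@np.array(X)+np.array(m["t"]));return p[:2]/p[2]
E
python3 - <<'E'
from h import *
for n in("scene","top"):
    cv2.imwrite(f"pics/{n}0.png",read_camera(n))
    m=camera_model(n);print(n,(-np.array(m["R"]).T@np.array(m["t"])).round(3))
s=read_state();print(s["time"],s["tool_pos"],s["tcp_rot"])
E
```

```text
scene [ 0.852 -0.435  0.883]
top [0.428 0.018 1.131]
0.1 [ 0.24563196 -0.62798629  0.23008099] [-3.08517869e+00 -5.81824569e-01  4.65804384e-04]
```

View pics/scene0.png

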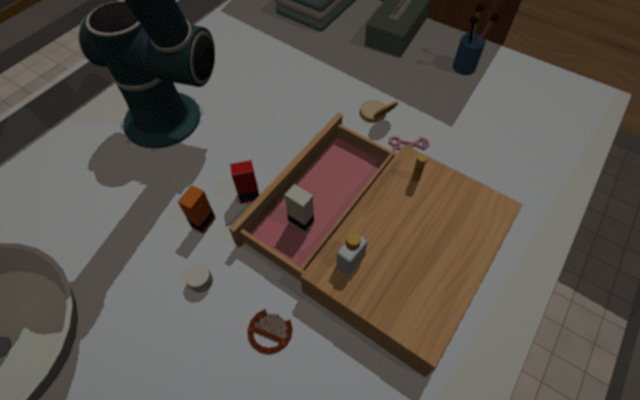

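View pics/top0.png

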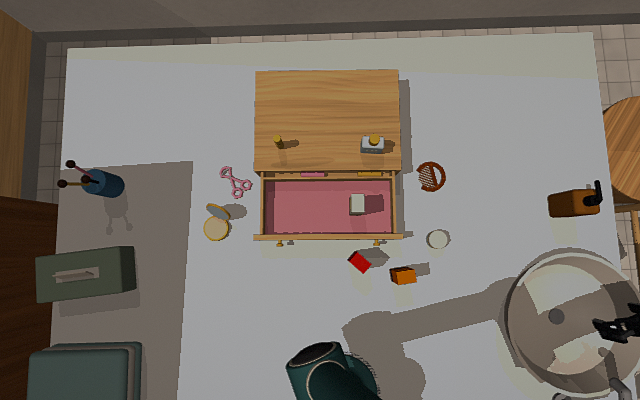

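Candidates: the cream carton in the drawer at top (358,203), the red box at (360,261) and the orange box at (403,275). I choose the cream one. The room in the bay is to its left in the top view, which is +y. Next come the measurements and one close crop.

Run:
```python
from h import *
im=read_camera("top")
hsv=cv2.cvtColor(im,cv2.COLOR_BGR2HSV)
c=im[140:290,240:420];cv2.imwrite("pics/crop.png",cv2.resize(c,None,fx=4.4,fy=4,interpolation=cv2.INTER_CUBIC)[:,:800])
# pink felt
m=cv2.inRange(hsv,(165,60,60),(180,180,255));m[:150]=0;m[240:]=0;m[:,:255]=0;m[:,400:]=0
n,l,st,_=cv2.connectedComponentsWithStats(m);i=1+st[1:,4].argmax();print(st[i])
r=cv2.minAreaRect(cv2.findContours((l==i).astype(np.uint8),0,2)[0][0]);
for p in cv2.boxPoints(r):print("felt",p.round(1),ray("top",*p,.02).round(3))
# carton top: cream within the felt
b=im[180:225,340:375].astype(int);print(hsv[203,358],hsv[195:222:3,358].tolist())
cm=np.zeros(m.shape,np.uint8);cm[185:222,335:380]=((hsv[185:222,335:380,1]<70)&(hsv[185:222,335:380,2]>110))
r=cv2.minAreaRect(max(cv2.findContours(cm,0,2)[0],key=cv2.contourArea));print(r)
for p in cv2.boxPoints(r):print("ctop",p.round(1),ray("top",*p,.14).round(3))
for p,z in(((254,237),.086),((403,237),.086),((255,170),.092),((400,170),.092),((255,71),.092),((399,70),.092)):print(p,ray("top",*p,z).round(3))
```

```text
[ 265  181  126   53 6126]
felt [265. 233.] [0.462 0.208 0.02 ]
felt [265. 181.] [0.619 0.207 0.02 ]
felt [390. 181.] [ 0.608 -0.171  0.02 ]
felt [390. 233.] [ 0.452 -0.163  0.02 ]
[ 32  24 159] [[36, 22, 164], [32, 21, 161], [30, 22, 163], [32, 22, 161], [32, 21, 159], [35, 20, 163], [18, 61, 75], [178, 111, 163], [178, 111, 154]]
((357.5, 202.5), (17.0, 13.0), 90.0)
ctop [351. 194.] [ 0.557 -0.044  0.14 ]
ctop [364. 194.] [ 0.556 -0.079  0.14 ]
ctop [364. 211.] [ 0.51  -0.077  0.14 ]
ctop [351. 211.] [ 0.511 -0.042  0.14 ]
(254, 237) [0.45  0.228 0.086]
(403, 237) [ 0.439 -0.188  0.086]
(255, 170) [0.639 0.223 0.092]
(400, 170) [ 0.627 -0.188  0.092]
(255, 71) [0.935 0.222 0.092]
(399, 70) [ 0.925 -0.201  0.092]
```

View pics/crop.png

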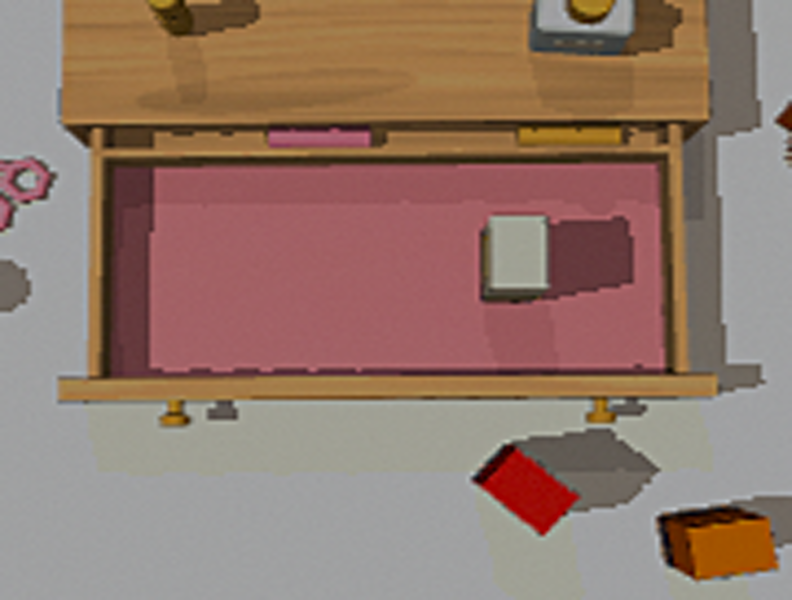

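The crop shows the plain cream carton top at about (517,253), with free felt to its left. It is at world (0.534,-0.060), top z 0.14. Its right side has only about 9 cm, so I tip it towards +y.

```bash
cat >> h.py <<'E'
from scipy.spatial.transform import Rotation as Ro
def todo(X):
    s=read_state();R=Ro.from_rotvec(s["tcp_rot"]);d=R.inv().apply(np.array(X)-s["tool_pos"])
    print("t",round(s["time"],2),"pos",np.round(s["tool_pos"],3),"shift cm",(100*d).round(1));return R
E
python3 - <<'E'
from h import *
R=todo([.532,-.125,.231]);print(R.as_matrix().round(3))
for a in(0,90,-90):
    T=np.column_stack([[np.cos(np.radians(a)),np.sin(np.radians(a)),0],[np.sin(np.radians(a)),-np.cos(np.radians(a)),0],[0,0,-1]]);print(a,(R.inv()*Ro.from_matrix(T)).as_rotvec().round(3))
E
```

```text
t 0.15 pos [ 0.246 -0.628  0.23 ] shift cm [ 45.  -36.4  -0. ]
[[ 0.931  0.364 -0.001]
 [ 0.364 -0.931  0.002]
 [ 0.    -0.002 -1.   ]]
0 [-0.002  0.     0.373]
90 [-2.000e-03 -1.000e-03 -1.198e+00]
-90 [-1.000e-03  2.000e-03  1.944e+00]
```

```bash
python3 -m crank '[[[0,0,0,0,0,0.0932],[0,0,0,0,0,0.0932],[0,0,0,0,0,0.0932],[0,0,0,0,0,0.0932],[1.8,-3.1,0,0,0,0],[1.8,-3.1,0,0,0,0],[1.8,-3.1,0,0,0,0],[1.8,-3.1,0,0,0,0]]]' 0
python3 -m crank '[[[1.8,-3.1,0,0,0,0],[1.8,-3.1,0,0,0,0],[1.8,-3.1,0,0,0,0],[1.8,-3.1,0,0,0,0],[1.8,-3.1,0,0,0,0],[1.8,-3.1,0,0,0,0],[1.8,-3.1,0,0,0,0],[1.8,-3.1,0,0,0,0]]]'
python3 -m crank '[[[1.8,-3.1,0,0,0,0],[1.8,-3.1,0,0,0,0],[1.8,-3.1,0,0,0,0],[1.8,-3.1,0,0,0,0],[0,0,0,0,0,0],[0,0,0,0,0,0]]]'
python3 - <<'E'
from h import *
cv2.imwrite("pics/w1.png",read_camera("wrist"));R=todo([.532,-.125,.231]);print(R.as_matrix().round(3))
for p in((.557,-.079,.14),(.51,-.079,.14),(.557,-.043,.14),(.51,-.043,.14)):print(proj("wrist",p).round())
E
```

```text
time: 0.82
tool_pos: [0.318, -0.5032, 0.2306]
tcp_rot: [-3.141, 0.002, 0.001]
wrist_force: [1.1, 0.3, 0.0]
width: 0.003
grip_force: 0.0
time: 1.48
tool_pos: [0.4622, -0.2549, 0.2311]
tcp_rot: [-3.141, 0.0, 0.0]
wrist_force: [0.5, -0.4, 0.1]
width: -0.003
grip_force: 0.0
time: 1.98
tool_pos: [0.5343, -0.1309, 0.2309]
tcp_rot: [-3.141, -0.006, 0.001]
wrist_force: [0.1, 0.3, 0.7]
width: -0.001
grip_force: 0.0
t 2.03 pos [ 0.534 -0.132  0.231] shift cm [-0.2 -0.7 -0. ]
[[ 1.     0.002 -0.001]
 [ 0.002 -1.    -0.   ]
 [-0.001  0.    -1.   ]]
[237. 167.]
[242. 231.]
[184. 166.]
[191. 230.]
```

View pics/w1.png

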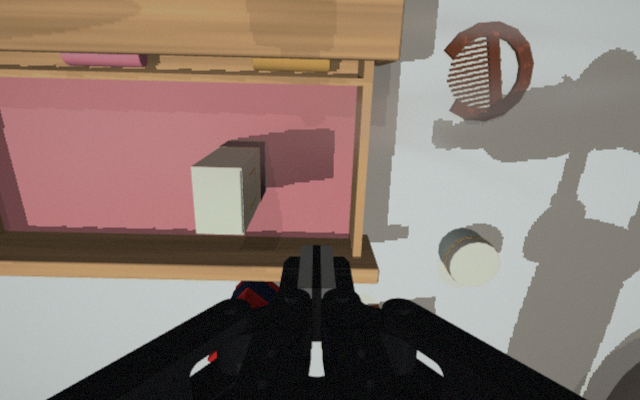

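The wrist view shows the carton top with corners (193,165), (240,167), (247,234) and (197,234), within 3 mm of the estimate. The shut fingers are at (317,265), clear on its right. I descend beside its top and push slowly.

```bash
python3 -m crank '[[[0,0,2.7,0,0,0],[0,0,2.7,0,0,0],[0,0,2.7,0,0,0],[0,0,2.5,0,0,0],[0,0,0,0,0,0],[0,-1,0,0,0,0],[0,-1,0,0,0,0],[0,-0.7,0,0,0,0]]]'
python3 -m crank '[[[0,-0.5,0,0,0,0],[0,-0.5,0,0,0,0],[0,-0.5,0,0,0,0],[0,-0.5,0,0,0,0],[0,-0.5,0,0,0,0],[0,-0.5,0,0,0,0]]]'
python3 - <<'E'
from h import *
im=np.hstack([read_camera("wrist")[:,:400],cv2.resize(read_camera("scene")[120:320,150:350],(400,400))])
cv2.imwrite("pics/p1.png",im)
E
```

```text
time: 2.7
tool_pos: [0.5352, -0.1053, 0.1275]
tcp_rot: [3.141, -0.001, 0.005]
wrist_force: [1.3, -0.3, 0.1]
width: 0.001
grip_force: 0.0
time: 3.2
tool_pos: [0.5339, -0.0751, 0.1254]
tcp_rot: [3.142, 0.0, 0.0]
wrist_force: [0.1, -0.2, 0.5]
width: 0.001
grip_force: 0.1
```

View pics/p1.png

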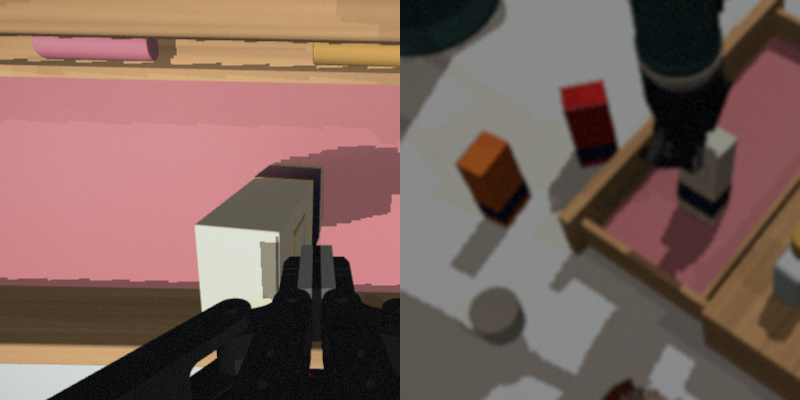

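The fingers (317,265) touch the carton's right face near its top, and it is starting to tilt. I keep pushing.

```bash
python3 -m crank '[[[0,-0.5,0,0,0,0],[0,-0.5,0,0,0,0],[0,-0.5,0,0,0,0],[0,-0.5,0,0,0,0],[0,-0.5,0,0,0,0],[0,-0.5,0,0,0,0],[0,-0.5,0,0,0,0],[0,-0.5,0,0,0,0]]]'
python3 -m crank '[[[0,-0.5,0,0,0,0],[0,0,0,0,0,0],[0,0,0,0,0,0],[0,0,0,0,0,0],[0,0,0,0,0,0],[0,0,0,0,0,0]]]'
python3 - <<'E'
from h import *
im=np.hstack([read_camera("wrist")[:,:400],cv2.resize(read_camera("top")[160:260,250:410],(400,250)).repeat(1,0) if 0 else cv2.resize(read_camera("top")[150:250,280:380],(400,400))])
cv2.imwrite("pics/p2.png",im)
E
```

```text
time: 3.97
tool_pos: [0.5338, -0.0351, 0.1253]
tcp_rot: [3.142, 0.0, 0.0]
wrist_force: [0.6, -0.5, 0.1]
width: -0.001
grip_force: 0.0
time: 4.47
tool_pos: [0.5339, -0.0309, 0.1253]
tcp_rot: [3.141, -0.0, 0.0]
wrist_force: [-0.2, 0.6, -0.3]
width: 0.0
grip_force: 0.0
```

View pics/p2.png

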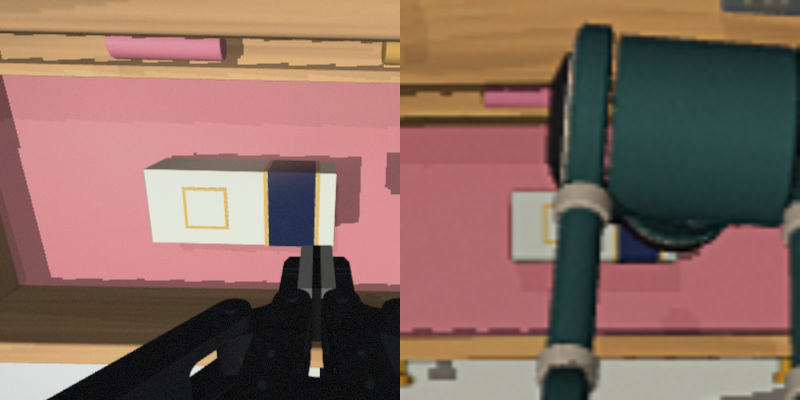

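The carton lies flat on the felt, its face spanning (148,168)–(335,245) in the wrist view. Now I go up, over the drawer front, down in front of it, and push.

```bash
python3 -m crank '[[[0,0,-3.6,0,0,0],[0,0,-3.5,0,0,0],[0,0,-3.5,0,0,0],[-2.8,-1.5,0,0,0,0],[-2.8,-1.4,0,0,0,0],[-2.8,-1.4,0,0,0,0],[-2.8,-1.4,0,0,0,0],[-2.7,-1.4,0,0,0,0]]]'
python3 -m crank '[[[0,0,0,0,0,0],[0,0,0,0,0,0],[0,0,0,0,0,0]]]'
python3 - <<'E'
from h import *
im=read_camera("wrist");cv2.imwrite("pics/w3.png",im);todo([.395,.04,.056])
for p in((.435,.04,.086),(.395,.04,.056)):print(proj("wrist",p).round())
E
```

```text
time: 5.23
tool_pos: [0.3934, 0.0406, 0.2312]
tcp_rot: [-3.141, 0.001, 0.0]
wrist_force: [-0.4, -0.1, 0.5]
width: -0.004
grip_force: 0.0
time: 5.48
tool_pos: [0.3955, 0.0402, 0.2317]
tcp_rot: [3.141, 0.001, 0.003]
wrist_force: [0.8, -0.2, 0.2]
width: -0.0
grip_force: 0.0
t 5.53 pos [0.396 0.04  0.232] shift cm [-0.1  0.  17.6]
[316. 133.]
[316. 172.]
```

View pics/w3.png

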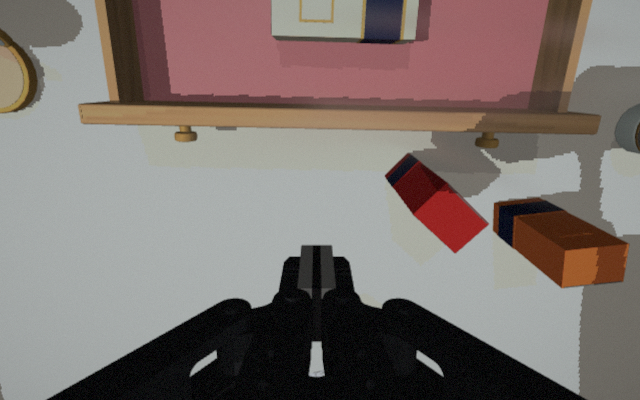

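The front's outer edge is near row 128 at the centre. The red box's left edge, px 410, is about 7 cm to the side, which is enough clearance. I descend and push.

```bash
python3 -m crank '[[[0,0,3.6,0,0,0],[0,0,3.5,0,0,0],[0,0,3.5,0,0,0],[0,0,3.5,0,0,0],[0,0,3.5,0,0,0],[0,0,0,0,0,0],[0.7,0,0,0,0,0],[0.7,0,0,0,0,0]]]'
python3 -m crank '[[[0.7,0,0,0,0,0],[0.7,0,0,0,0,0],[0.7,0,0,0,0,0],[0.8,0,0,0,0,0],[0.9,0,0,0,0,0],[1,0,0,0,0,0],[1,0,0,0,0,0],[1,0,0,0,0,0]]]'
python3 -m crank '[[[1,0,0,0,0,0],[1,0,0,0,0,0],[1,0,0,0,0,0],[1,0,0,0,0,0],[1,0,0,0,0,0],[1,0,0,0,0,0],[1,0,0,0,0,0],[1,0,0,0,0,0]]]'
python3 - <<'E'
from h import *
print(read_state()["wrist_force"],read_state()["tool_pos"])
im=np.hstack([cv2.resize(read_camera("top")[130:250,240:400],(400,300)),cv2.resize(read_camera("scene")[100:280,220:460],(400,300))])
cv2.imwrite("pics/d1.png",im)
E
```

```text
time: 6.2
tool_pos: [0.411, 0.0401, 0.0566]
tcp_rot: [-3.142, 0.001, -0.002]
wrist_force: [-1.1, -0.0, 0.6]
width: -0.0
grip_force: 0.0
time: 6.87
tool_pos: [0.4778, 0.0403, 0.0552]
tcp_rot: [3.141, 0.0, -0.0]
wrist_force: [-1.7, -0.1, 0.5]
width: 0.003
grip_force: 1.1
time: 7.53
tool_pos: [0.5577, 0.0403, 0.0551]
tcp_rot: [3.142, -0.0, -0.0]
wrist_force: [-1.8, -2.3, -0.4]
width: 0.001
grip_force: 1.1
[-1.84116931 -2.26340828 -0.36287023] [0.55770156 0.04031999 0.05511717]
```

View pics/d1.png

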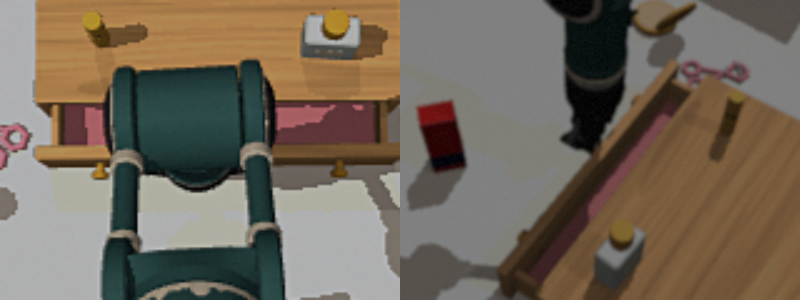

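The drawer is partly shut and moving freely, with the front at row 155 (left) and about 4.5 cm to go. I finish the last stretch slowly until the stop.

```bash
python3 -m crank '[[[1,0,0,0,0,0],[1,0,0,0,0,0],[0.8,0,0,0,0,0],[0.6,0,0,0,0,0],[0.3,0,0,0,0,0],[0.2,0,0,0,0,0],[0.2,0,0,0,0,0],[0.2,0,0,0,0,0]]]'
python3 -m crank '[[[0.2,0,0,0,0,0],[0.1,0,0,0,0,0],[0.1,0,0,0,0,0]]]'
```

```text
time: 8.3
tool_pos: [0.5999, 0.0403, 0.0554]
tcp_rot: [3.142, -0.0, 0.0]
wrist_force: [-2.3, -1.6, 1.8]
width: -0.004
grip_force: 0.8
time: 8.55
tool_pos: [0.6039, 0.0404, 0.0553]
tcp_rot: [3.142, -0.0, 0.0]
wrist_force: [-1.4, -0.6, 1.2]
width: -0.003
grip_force: 0.8
```

```bash
python3 -m crank '[[[0.15,0,0,0,0,0],[0.15,0,0,0,0,0],[0.15,0,0,0,0,0],[0.15,0,0,0,0,0]]]'
python3 -m crank '[[[0.1,0,0,0,0,0],[0.1,0,0,0,0,0]]]'
```

```text
time: 8.88
tool_pos: [0.6058, 0.0403, 0.0552]
tcp_rot: [3.141, -0.0, -0.015]
wrist_force: [-17.5, -1.7, 14.6]
width: 0.004
grip_force: 8.9
time: 9.05
tool_pos: [0.6057, 0.0404, 0.0553]
tcp_rot: [3.141, 0.0, -0.021]
wrist_force: [-22.3, -2.4, 20.0]
width: 0.001
grip_force: 11.3
```

Contact is firm at the expected stop position. I back off, rise and look.

```bash
python3 -m crank '[[[-1,0,0,0,0,0],[-2,0,0,0,0,0],[-4,0,0,0,0,0],[-4,0,0,0,0,0],[-4,0,0,0,0,0],[-4,0,0,0,0,0],[0,0,-3,0,0,0],[0,0,-3,0,0,0]]]'
python3 -m crank '[[[0,0,-3,0,0,0],[0,0,-3,0,0,0],[0,0,-3,0,0,0],[0,0,-3,0,0,0],[0,0,0,0,0,0],[0,0,0,0,0,0],[0,0,0,0,0,0]]]'
python3 - <<'E'
from h import *
w=read_camera("wrist");t=read_camera("top")
im=np.hstack([cv2.resize(w,(400,250)),cv2.resize(t[50:290,200:450],(400,384))[:250]]) if 0 else np.hstack([cv2.resize(w,(400,300)),cv2.resize(t[90:240,220:420],(400,300))])
cv2.imwrite("pics/e1.png",im)
for p in ((.633,.1,.092),(.617,.1,.086),(.617,.02,.086),(.633,.02,.092)):print(p,proj("wrist",p).round())
E
```

```text
time: 9.72
tool_pos: [0.4121, 0.0403, 0.1097]
tcp_rot: [3.141, 0.0, -0.022]
wrist_force: [3.2, 0.3, 0.1]
width: -0.0
grip_force: 0.0
time: 10.3
tool_pos: [0.4219, 0.0405, 0.2351]
tcp_rot: [-3.141, -0.0, -0.001]
wrist_force: [0.4, -0.4, -0.3]
width: -0.001
grip_force: 0.0
(0.633, 0.1, 0.092) [ 224. -135.]
(0.617, 0.1, 0.086) [ 228. -101.]
(0.617, 0.02, 0.086) [ 346. -101.]
(0.633, 0.02, 0.092) [ 347. -135.]
```

View pics/e1.png

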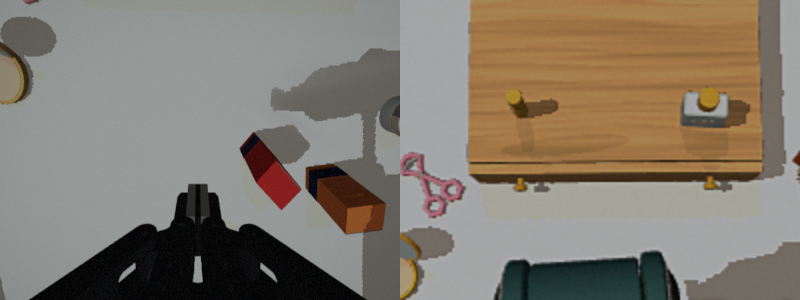

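The drawer front now sits tight against the chest (seam at row 163), and the hard stop took 22 N without moving. The other objects are in place and the robot is clear.

```bash
python3 -c "
from workcell import *
print(finish_job())"
```

```text
the job is handed in; nothing more can be done
None
```

The carton was tipped over along the bay and lay flat on the felt. The drawer was then pushed shut to its hard stop, nothing else was touched, and the job is handed in.

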